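# Slide the model carrier under the dock's leaf spring

### The job

Load the model carrier, the grey plate with the green cast, into its dock: press it down hard with your fingertips (the pad at its rear is made for this) so that it sinks on the sprung bed, and while it is held down push it along the channel so that its nose passes under the crossbar and the leaf spring, until it is fully home against the end stop. Then let go and move clear. Only press and push: do not lift the carrier, and leave the things around the dock where they stand.

Things in the scene. Friction and masses are not known exactly. Their poses are not given: they have to be found in the camera images.
- dock: Model dock, fixed: metal channel 230 mm long (its x), 85 wide, rail tops 30 mm up. Origin: centre of underside, on the worktop. +x = the way the carrier slides home; centre line y = 0; z up. Crossbar over the channel at x = 65 to 77 mm, 28 to 44 mm up; end stop, a wall 40 mm high, face at x = 107. The channel floor is a sprung bed.
- carrier: Loose grey plate, 148 (x) x 70 x 12 mm, about 0.25 kg, on the sprung bed in the dock's channel (1.5 mm play each side, its x along the dock's x). A green plaster cast 31 mm high is stuck on its middle. Origin: centre of underside, 20 mm above the worktop while unpressed. +x end: bare nose. Rear end: raised press pad, with an upright rib ahead of it at x = -34 to -27 mm, top 32 mm above the underside.
- press_pad (a point): Centre of the top of the carrier's press pad: flat step 40 (x) x 46 mm, 22 mm above the carrier's underside, 42 mm above the worktop while unpressed. The rib to push against (46 mm wide) has its rear face 20 mm ahead (+x) of this point and rises 10 mm above the pad. When the carrier is home this point is at dock x = -21 mm.
- carrier_nose (a point): Middle of the top edge of the carrier's nose (carrier x = 74 mm, 12 mm above its underside). It starts 17 to 33 mm short of the crossbar. Unpressed it is 32 mm above the worktop, 4 mm too high to pass.
- crossbar (a point): Middle of the crossbar's lower edge on the side where the carrier comes in (dock x = 65 mm), 28 mm above the worktop: the nose must pass below it.
- stop_face (a point): Point on the end stop's face (dock x = 107 mm, 26 mm above the worktop), which the nose meets when the carrier is home.
- bed (a joint): How far the sprung bed is pressed down, m: 0 up, 0.010 lower limit. It sinks straight down without tilting and springs back. With the carrier on it, it starts to sink at about 5 N push and takes about 1 N more per mm. The nose clears the crossbar from about 0.005; 0.007 to 0.009 is comfortable. Its top is slick; sliding the pressed carrier takes roughly 4 to 15 N.
- leaf (a joint): Angle (rad) by which the leaf spring is bent up, 0 free. The thin steel leaf, 36 mm wide, slopes from the crossbar's far side down toward the end stop, tip about 22 mm above the worktop. The nose must push in under it (drag of a few N); it then rests on the nose at about 0.2.
- white_cast: Bystander beside the dock: the white plaster jaw cast, 51 x 66 x 31 mm; origin at the centre of its underside. To be left where it is.
- blue_cap_jar: Bystander beside the dock: a small white jar with a blue cap, 37 mm across, 50 mm high; origin at the centre of its underside. To be left where it is.
- yellow_box: Bystander beside the dock: a small yellow box 22 x 36 x 14 mm; origin at the centre of its underside. To be left where it is.
- dropper: Bystander beside the dock: a white dropper bottle with a blue nozzle, 33 mm across, 80 mm high; origin at the centre of its underside. To be left where it is.
- wheel: Bystander beside the dock: a pale polishing wheel lying flat, 32 mm across, 12 mm high; origin at the centre of its underside. To be left where it is.
- sanding_stick: Bystander beside the dock: a brown sanding stick 16 x 62 x 8 mm lying flat; origin at the centre of its underside. To be left where it is.

How it is judged:
On the way, in this order (a step that is already met when the one before it is completed fails the run):
1. the carrier is pressed down by the fingers while its nose is still short of the crossbar (value of joint bed above 0.003 m and contact force between the fingers and carrier above 3 N and x of carrier_nose in the frame of dock below 0.065 m), for 0.05 s.
2. still pressed down by the fingers, its nose passes under the crossbar and meets the leaf (value of joint bed above 0.003 m and contact force between the fingers and carrier above 3 N and x of carrier_nose in the frame of dock above 0.077 m), for 0.05 s.
At the end, for the whole second after the job is handed in: The carrier's nose lies under the crossbar and the leaf spring, within 4 mm of the end stop, the leaf resting bent up on it (over 0.06 rad); the carrier is flat (within 0.06 rad) and at rest, and nothing touches it but the dock (x of carrier_nose in the frame of dock above 0.103 m and z of carrier_nose in the frame of dock below 0.03 m and value of joint leaf above 0.06 rad and angle between carrier's own z axis and vertical below 0.06 rad and linear speed of carrier below 0.01 m/s).
It fails at once if the carrier is lifted out of the dock or tipped up (z of carrier in the frame of dock above 0.032 m or angle between carrier's own z axis and vertical above 0.25 rad).
It fails at once if a bystander is moved more than 20 mm (distance of any of white_cast, blue_cap_jar, yellow_box, dropper, wheel, sanding_stick from where it was at the start of the episode above 0.02 m).
It also fails if it takes over 38 s, if anything falls off the work surface, if the arm or the gripper's body presses on something with over 40 N, if the wrist force passes 120 N, or if a joint passes its speed limit or range.

### The arm

A 6-joint arm with a two-finger parallel gripper is mounted at the origin on a cart in front of the work surface, level with it; the furniture and walls round the work are solid. World frame = base frame: x ahead of the robot, y to its left, z up, the work surface at z = 0. Lengths are in m, angles in rad, forces in N, time in s.
With the tool pointing down it reaches from about 0.3 to 0.775 m from the base axis. Payload 14.6 kg.
Tool frame: the origin (TCP) lies at the very end of the fingers, on their centre line; the grasp point (between the pads) lies ctrl.grasp_offset behind it (ctrl.grasp_offset is the distance from the TCP to the grasp point, in m); z points along the fingers, y is the direction in which the jaws open and shut (so a half turn about z gives the same grasp; the last joint's range is limited). The gripper opens to 94 mm and grips with 3 to 60 N. Pads are 16 mm wide; open, the fingers measure 119 mm over their backs; the gripper's body (75 mm by 177 mm) begins 78 mm behind the grasp point.
Start: joints at [1.205, 0.3, 1.521, -0, 1.321, -0.067], TCP at [0.162, 0.526, 0.205] pointing down, gripper open.
Joint ranges: [-3.03, 3.03], [-0.79, 2.21], [0.23, 2.52], [-1.04, 4.18], [0, 3.07], [-2.55, 2.55]. Speed limits (rad/s): [2.22, 2.22, 2.57, 3.14, 3.14, 3.14].

### API

Orientations are given as [roll, pitch, yaw] about the fixed x, y, z axes, in that order (R = Rz(yaw) Ry(pitch) Rx(roll)).
In Python, from station import ctrl gives the robot as it stands. The module is installed in compiled form; this text tells all that it offers.
- The arm moves only by the tool carry_out, never from a script. Its argument "deltas" is a list of rows, each an object of numbers: "x", "y", "z": the shift along the tool's x, y, z in units of 0.02 m (1.0 is 0.02 m); "wx", "wy", "wz": the turn, a rotation vector about the tool's x, y, z in units of 0.08 rad (1.0 is 0.08 rad); "jaw": the opening in per cent of the stroke, from 0 (shut) to 100 (fully open). A call has 1 to 12 rows; each row shifts and turns the commanded pose from where the row before left it, along the tool's axes as they then stand; what a row does not reach is not made up. A row lasts 1/12 s, in which the tool goes at most 41.7 mm and 7.16 degrees, less where a joint would pass 70% of its speed; a pose out of reach is approached as far as the arm can. A call with a number of a shift or a turn outside -1 to 1 is refused whole. A call with a gripper value outside its range is refused whole. The fingers move at their own pace and stop on an object; "squeeze" is the grip in N (left out, the last holds). Time passes only in rows, so rows that do not move let the fingers close. It gives the time, the measured TCP pose, the force and the opening at its end, in the units of the state.
- ctrl.get_obs(): the state, without advancing time (a new reading comes with each control period).
- ctrl.camera(name): name is "scene" or "top"; returns the picture (400x640x3 uint8, blue, green, red); there is no depth.
- ctrl.camera_params(name): a dict with "mtx" (3x3 intrinsics, pixels), "origin" and "attitude" of the camera in the world. Camera axes: x right, y down, z forward; pixel columns grow to the right and rows downward; lengths in m; the calibration is good to about 2 mm. A picture is of the moment at which its call begins. camera_params takes no time and is no camera call.
- ctrl.hand_in(): hands the job in, once; it reports no verdict.
Trained networks look in the newest picture that a camera, given by its name, has taken for a name from the list of things; names that differ only in an ending like _2 or _b are one class to them, and where a whole thing is asked for, a point or a joint stands for the part that bears it (a point fixed in the world has none). Each returns a list of dicts, best first, with "conf" (0 to 1); they miss things now and then, are a little off and sometimes report something else, mostly with a low value. They report only what shows in the picture. A call takes as long as a camera call.
- ctrl.boxes_of(camera, label): "rect" ([left, top, right, bottom] in pixels, round what is visible of it).
- ctrl.mark_of(camera, label): "position" ([row, column] in pixels: a listed point, or the origin of a listed thing).
The state is a dict: "time_s": time; "qpos": joint angles; "joint_vel": joint speeds; "tau": joint torques, N m; "ee_pos": TCP position; "eef_rot": TCP orientation; "force": force on the tool from outside, world axes, zero at the start; "moment": the same for the moment, N m; "grip_width": finger opening in m.
Only numpy, scipy, OpenCV 4.12 (cv2) and the standard library are available. Lean on these libraries where they do the work, as an engineer would, in place of code of your own. Each camera call takes 0.05 s, during which the arm holds its last target.

## Working session

There is one attempt and no reset: what is moved stays moved. The work goes in short steps, Python scripts to look and compute and a tool call to move; the robot and the scene stay as the last step left them, time stands still between calls to the robot, and variables do not carry over. Pictures are saved under pics/ and viewed, and the job is handed in when it is done.

Besides the shell and the picture viewer there is one more tool, called after "Emit:" by a JSON object that holds its "name" and its "arguments", one argument or row to a line. carry_out: Moves the arm, as the interface text tells. Its arguments: {"type":"object","properties":{"deltas":{"type":"array"},"squeeze":{"type":"number"}},"required":["deltas"]}

```bash
mkdir -p pics; cat > h.py <<'E'
import numpy as np, cv2
from station import ctrl
def P(n):
    p=ctrl.camera_params(n); return np.array(p["mtx"]),np.array(p["origin"]),p["attitude"]
E
python3 - <<'E'
from h import *
print(ctrl.get_obs(), ctrl.grasp_offset)
for n in ("top","scene"):
    print(n,ctrl.camera_params(n))
    cv2.imwrite(f"pics/{n}0.png",ctrl.camera(n))
    for l in ("press_pad","carrier_nose","crossbar","stop_face","dock","carrier"):
        print(n,l,[(np.round(d["position"],1),round(d["conf"],2)) for d in ctrl.mark_of(n,l)[:2]])
E
```

```text
{'time_s': 0.0, 'qpos': array([ 1.20538991e+00,  3.00468394e-01,  1.52158808e+00,  2.05332007e-05,
        1.32067395e+00, -6.65960736e-02]), 'joint_vel': array([ 0.0001741 ,  0.00059703,  0.0003081 , -0.00093536, -0.00184476,
       -0.00078423]), 'tau': array([-1.64157915e-03, -5.31801724e+01, -3.52733588e+01,  7.07681640e-02,
        2.44228105e-02, -9.91807929e-05]), 'ee_pos': array([0.16181385, 0.52538728, 0.20488485]), 'eef_rot': array([-3.14045873e+00, -9.55592595e-05,  2.84277716e+00]), 'force': array([ 0.75678602, -0.20132383, -0.38169045]), 'moment': array([-0.01638775,  0.04401794, -0.004973  ]), 'grip_width': 0.09413788429748216} 0.0188
top {'mtx': array([[455.28451282,   0.        , 317.66013564],
       [  0.        , 455.28451282, 204.71831028],
       [  0.        ,   0.        ,   1.        ]]), 'origin': array([0.51846689, 0.04254877, 0.90403199]), 'attitude': array([-3.05532857, -0.01048502, -1.596027  ])}
top press_pad [(array([237.3, 279.2]), 0.62), (array([154.7, 338.1]), 0.4)]
top carrier_nose [(array([172.8, 286.7]), 0.72)]
top crossbar [(array([162.2, 283.6]), 0.88), (array([207.7, 281.6]), 0.28)]
top stop_face [(array([141.5, 284.1]), 0.8), (array([167.5, 228.1]), 0.61)]
top dock []
top carrier [(array([212.5, 279.2]), 0.57)]
scene {'mtx': array([[429.87613221,   0.        , 330.29865619],
       [  0.        , 429.87613221, 201.27021815],
       [  0.        ,   0.        ,   1.        ]]), 'origin': array([0.21819087, 0.61795159, 0.6675996 ]), 'attitude': array([-2.31064472, -0.02003954, -2.53261075])}
scene press_pad [(array([233.7, 338. ]), 0.86)]
scene carrier_nose [(array([206.9, 296.7]), 0.83)]
scene crossbar [(array([205.8, 289.3]), 0.71)]
scene stop_face [(array([198.8, 277.1]), 0.78)]
scene dock []
scene carrier [(array([228.3, 318.5]), 0.69), (array([195. , 279.1]), 0.32)]
```

View pics/top0.png

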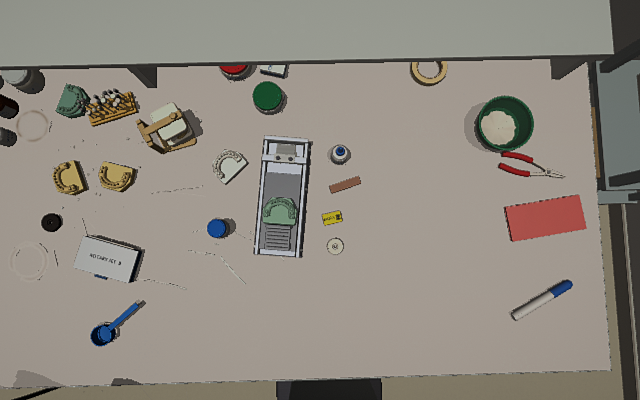

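View pics/scene0.png

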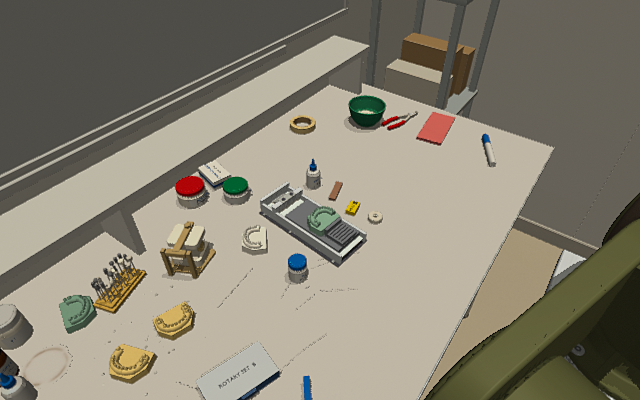

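```bash
cat >> h.py <<'E'
from scipy.spatial.transform import Rotation as R
def back(n,rc,z):
    K,o,a=P(n); d=R.from_euler('xyz',a).apply(np.linalg.inv(K)@[rc[1],rc[0],1]); return o+d*(z-o[2])/d[2]
def proj(n,p):
    K,o,a=P(n); c=K@R.from_euler('xyz',a).inv().apply(np.array(p)-o); return c[:2]/c[2]
E
python3 - <<'E'
from h import *
m={"top":dict(pad=(237.3,279.2),nose=(172.8,286.7),bar=(162.2,283.6),stop=(141.5,284.1)),
"scene":dict(pad=(233.7,338),nose=(206.9,296.7),bar=(205.8,289.3),stop=(198.8,277.1))}
z=dict(pad=.042,nose=.032,bar=.028,stop=.026)
for n in m:
  for k in z: print(n,k,back(n,m[n][k],z[k]).round(4))
for n in m:
  im=cv2.imread(f"pics/{n}0.png"); c=(270,190) if n=="top" else (320,215)
  cv2.imwrite(f"pics/{n}0c.png",cv2.resize(im[c[1]-75:c[1]+75,c[0]-100:c[0]+100],None,fx=4,fy=4,interpolation=cv2.INTER_CUBIC))
E
```

```text
top pad [0.5328 0.1058 0.042 ]
top nose [0.657  0.0898 0.032 ]
top bar [0.6786 0.0956 0.028 ]
top stop [0.7199 0.094  0.026 ]
scene pad [0.5327 0.1182 0.042 ]
scene nose [0.6544 0.097  0.032 ]
scene bar [0.6723 0.1004 0.028 ]
scene stop [0.7099 0.097  0.026 ]
```

View pics/top0c.png

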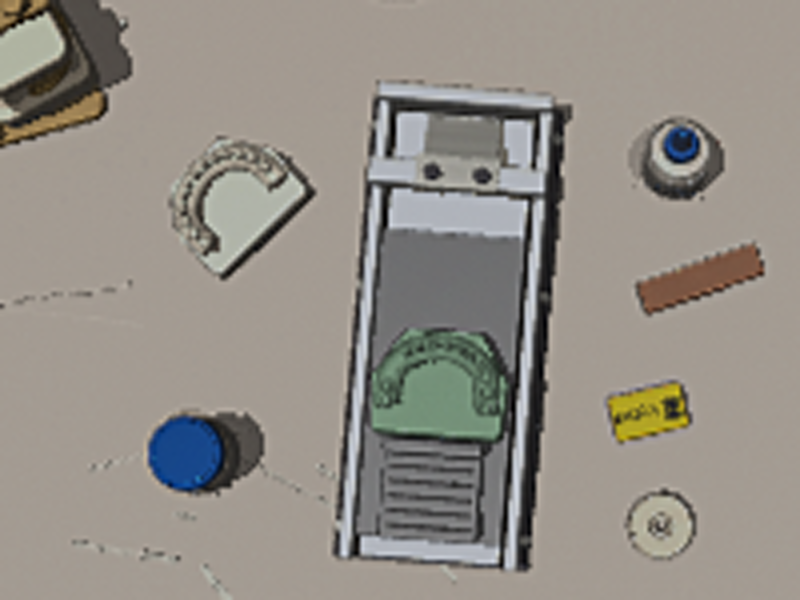

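View pics/scene0c.png

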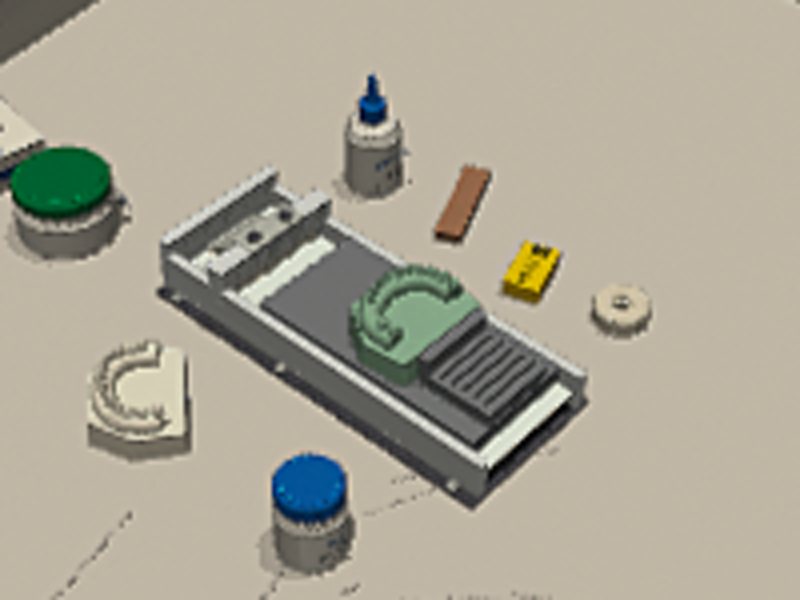

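```bash
cat > fit.py <<'E'
from h import *
from scipy.optimize import least_squares
T=lambda x,y:(x/4+170,y/4+115); S=lambda x,y:(x/4+220,y/4+140)
# dock-frame pts
D=[("top",(-.115,.0425,.03),T(338,556)),("top",(-.115,-.0425,.03),T(526,568)),("top",(.115,.0425,.04),T(378,82)),("top",(.115,-.0425,.04),T(555,95)),
("scene",(-.115,.0425,.03),S(490,468)),("scene",(-.115,-.0425,.03),S(585,378)),("scene",(.115,.0425,.04),S(163,243)),("scene",(.115,-.0425,.04),S(276,170))]
C=[("top",(.074,.035,.032),T(385,230)),("top",(.074,-.035,.032),T(524,238)),
("top",(-.067,.023,.042),T(380,536)),("top",(-.067,-.023,.042),T(480,543)),
("scene",(-.067,.023,.042),S(491,418)),("scene",(-.067,-.023,.042),S(560,368))]
def w(p,q):
    c,s=np.cos(p[2]),np.sin(p[2]); return [p[0]+c*q[0]-s*q[1],p[1]+s*q[0]+c*q[1],q[2]]
def f(p,cams=("top","scene")):
    r=[]
    for n,q,uv in D:
        if n in cams: r+=list(proj(n,w(p,q))-uv)
    for n,q,uv in C:
        if n in cams: r+=list(proj(n,w(p,(q[0]+p[3],q[1],q[2])))-uv)
    return r
for cams in (("top",),("scene",),("top","scene")):
    s=least_squares(f,[.61,.1,0,-.03],kwargs=dict(cams=cams),x_scale=[.01,.01,.1,.01]); p=s.x
    print(cams,p.round(4),"rms",np.sqrt(np.mean(s.fun**2)).round(2), "pad",np.round(w(p,(-.054+p[3]+.007-.0,0,.042)),4),"nose dockx",p[3]+.074)
    print(s.fun.reshape(-1,2).round(1).tolist())
E
python3 fit.py
python3 - <<'E'
from h import *
print(R.from_euler('xyz',ctrl.get_obs()['eef_rot']).as_matrix().round(3))
E
```

```text
('top',) [ 0.6119  0.0993 -0.0941 -0.0332] rms 1.02 pad [0.5321 0.1068 0.042 ] nose dockx 0.04082477956778999
[[1.0, 0.5], [-1.5, 0.6], [-0.1, -0.5], [-0.3, -0.7], [-0.5, 1.4], [0.9, 1.9], [0.6, -1.5], [0.0, -1.6]]
('scene',) [ 0.6069  0.1027 -0.106  -0.0363] rms 1.04 pad [0.5241 0.1115 0.042 ] nose dockx 0.037746669853528536
[[-0.7, 0.9], [2.3, -0.6], [-0.4, -0.7], [-0.7, -1.1], [1.1, 0.5], [-1.6, 0.2]]
('top', 'scene') [ 0.6101  0.1    -0.0987 -0.0335] rms 1.53 pad [0.53   0.1079 0.042 ] nose dockx 0.040503008160054095
[[0.4, 1.3], [-2.2, 1.6], [-0.1, 0.3], [-0.4, 0.3], [-0.9, -0.9], [1.7, -2.3], [-0.9, -1.7], [-1.5, -2.1], [-0.8, 2.4], [0.6, 3.1], [0.0, -0.5], [-0.6, -0.4], [-0.3, -1.9], [-3.1, -2.2]]
[[-0.956  0.294 -0.   ]
 [ 0.294  0.956 -0.   ]
 [ 0.    -0.    -1.   ]]
```

```bash
sed -i 's/-\.067/-.074/g; s/+\.007-\.0,/,/' fit.py; python3 fit.py
```

```text
('top',) [ 0.6119  0.0993 -0.094  -0.0295] rms 0.64 pad [0.5287 0.1071 0.042 ] nose dockx 0.04446472324482799
[[1.0, 0.5], [-1.5, 0.6], [-0.1, -0.5], [-0.3, -0.7], [-0.4, -0.5], [1.0, 0.0], [0.5, 0.3], [-0.1, 0.2]]
('scene',) [ 0.6069  0.1027 -0.106  -0.0293] rms 1.04 pad [0.5241 0.1115 0.042 ] nose dockx 0.044746669679634185
[[-0.7, 0.9], [2.3, -0.6], [-0.4, -0.7], [-0.7, -1.1], [1.1, 0.5], [-1.6, 0.2]]
('top', 'scene') [ 0.6101  0.1    -0.0992 -0.0289] rms 1.24 pad [0.5276 0.1082 0.042 ] nose dockx 0.04508798585205529
[[0.3, 1.3], [-2.2, 1.6], [-0.1, 0.3], [-0.4, 0.3], [-1.0, -0.9], [1.7, -2.3], [-0.9, -1.7], [-1.4, -2.1], [-0.6, 0.0], [0.8, 0.7], [-0.1, 0.8], [-0.8, 0.9], [0.6, -1.3], [-2.2, -1.5]]
```

Emit:
{"name": "carry_out", "arguments": {
  "deltas": [
    {"wz":-0.85,"jaw":0},
    {"wz":-0.85,"jaw":0},
    {"wz":-0.85,"jaw":0},
    {"x":-0.97,"y":-0.9},
    {"x":-0.97,"y":-0.9},
    {"x":-0.97,"y":-0.9},
    {"x":-0.97,"y":-0.9},
    {"x":-0.97,"y":-0.9},
    {"x":-0.97,"y":-0.9},
    {"x":-0.97,"y":-0.9},
    {"x":-0.97,"y":-0.9},
    {"x":-0.97,"y":-0.9}
  ],
  "squeeze": 20
}}

```text
invalid input
```

Emit:
{"name": "carry_out", "arguments": {
  "deltas": [
    {"x":-0.97,"y":-0.9},
    {"x":-0.97,"y":-0.9},
    {"x":-0.97,"y":-0.9},
    {"x":-0.97,"y":-0.9},
    {"x":-0.97,"y":-0.9},
    {"x":-0.97,"y":-0.9},
    {"x":-0.97,"y":-0.9},
    {"x":-0.97,"y":-0.9},
    {"x":-0.97,"y":-0.9},
    {"x":-0.97,"y":-0.9},
    {"x":-0.97,"y":-0.9},
    {"x":0}
  ]
}}

```text
invalid input
```

Emit:
{"name": "carry_out", "arguments": {
  "deltas": [
    {"x":0,"y":0,"z":0,"wx":0,"wy":0,"wz":-0.85,"jaw":0},
    {"x":0,"y":0,"z":0,"wx":0,"wy":0,"wz":-0.85,"jaw":0},
    {"x":0,"y":0,"z":0,"wx":0,"wy":0,"wz":-0.85,"jaw":0}
  ],
  "squeeze": 20
}}

```text
time_s: 0.95
ee_pos: [0.1619, 0.5256, 0.2054]
eef_rot: [-3.142, 0.0, 3.05]
force: [0.2, -0.1, 0.1]
grip_width: 0.0773
```

Every row needs all of its fields.

Emit:
{"name": "carry_out", "arguments": {
  "deltas": [
    {"x":-0.97,"y":-0.9,"z":0,"wx":0,"wy":0,"wz":0,"jaw":0},
    {"x":-0.97,"y":-0.9,"z":0,"wx":0,"wy":0,"wz":0,"jaw":0},
    {"x":-0.97,"y":-0.9,"z":0,"wx":0,"wy":0,"wz":0,"jaw":0},
    {"x":-0.97,"y":-0.9,"z":0,"wx":0,"wy":0,"wz":0,"jaw":0},
    {"x":-0.97,"y":-0.9,"z":0,"wx":0,"wy":0,"wz":0,"jaw":0},
    {"x":-0.97,"y":-0.9,"z":0,"wx":0,"wy":0,"wz":0,"jaw":0},
    {"x":-0.97,"y":-0.9,"z":0,"wx":0,"wy":0,"wz":0,"jaw":0},
    {"x":-0.97,"y":-0.9,"z":0,"wx":0,"wy":0,"wz":0,"jaw":0},
    {"x":-0.97,"y":-0.9,"z":0,"wx":0,"wy":0,"wz":0,"jaw":0},
    {"x":-0.97,"y":-0.9,"z":0,"wx":0,"wy":0,"wz":0,"jaw":0}
  ]
}}

```text
time_s: 1.78
ee_pos: [0.3387, 0.327, 0.2056]
eef_rot: [3.141, 0.0, 3.047]
force: [0.4, 0.5, 0.3]
grip_width: 0.0107
```

Emit:
{"name": "carry_out", "arguments": {
  "deltas": [
    {"x":-0.97,"y":-0.9,"z":0,"wx":0,"wy":0,"wz":0,"jaw":0},
    {"x":-0.97,"y":-0.9,"z":0,"wx":0,"wy":0,"wz":0,"jaw":0},
    {"x":-0.97,"y":-0.9,"z":0,"wx":0,"wy":0,"wz":0,"jaw":0},
    {"x":-0.97,"y":-0.9,"z":0,"wx":0,"wy":0,"wz":0,"jaw":0},
    {"x":-0.97,"y":-0.9,"z":0,"wx":0,"wy":0,"wz":0,"jaw":0},
    {"x":-0.97,"y":-0.9,"z":0,"wx":0,"wy":0,"wz":0,"jaw":0},
    {"x":-0.97,"y":-0.9,"z":0,"wx":0,"wy":0,"wz":0,"jaw":0},
    {"x":-0.97,"y":-0.9,"z":0,"wx":0,"wy":0,"wz":0,"jaw":0},
    {"x":-0.97,"y":-0.9,"z":0,"wx":0,"wy":0,"wz":0,"jaw":0},
    {"x":-0.97,"y":-0.9,"z":0,"wx":0,"wy":0,"wz":0,"jaw":0},
    {"x":0,"y":0,"z":0,"wx":0,"wy":0,"wz":0,"jaw":0},
    {"x":0,"y":0,"z":0,"wx":0,"wy":0,"wz":0,"jaw":0}
  ]
}}

```text
time_s: 2.78
ee_pos: [0.5144, 0.1298, 0.2051]
eef_rot: [-3.141, -0.001, 3.045]
force: [-0.1, -0.0, 0.1]
grip_width: 0.0009
```

Emit:
{"name": "carry_out", "arguments": {
  "deltas": [
    {"x":-0.98,"y":-1,"z":0,"wx":0,"wy":0,"wz":0,"jaw":0},
    {"x":0,"y":0,"z":1,"wx":0,"wy":0,"wz":0,"jaw":0},
    {"x":0,"y":0,"z":1,"wx":0,"wy":0,"wz":0,"jaw":0},
    {"x":0,"y":0,"z":1,"wx":0,"wy":0,"wz":0,"jaw":0},
    {"x":0,"y":0,"z":1,"wx":0,"wy":0,"wz":0,"jaw":0},
    {"x":0,"y":0,"z":1,"wx":0,"wy":0,"wz":0,"jaw":0},
    {"x":0,"y":0,"z":1,"wx":0,"wy":0,"wz":0,"jaw":0},
    {"x":0,"y":0,"z":0.9,"wx":0,"wy":0,"wz":0,"jaw":0},
    {"x":0,"y":0,"z":0,"wx":0,"wy":0,"wz":0,"jaw":0},
    {"x":0,"y":0,"z":0,"wx":0,"wy":0,"wz":0,"jaw":0}
  ]
}}

```text
time_s: 3.62
ee_pos: [0.5311, 0.1094, 0.0675]
eef_rot: [-3.141, -0.001, 3.048]
force: [-0.0, 0.4, 0.6]
grip_width: 0.0009
```

```bash
python3 - <<'E'
from h import *
o=ctrl.get_obs(); print(o['ee_pos'],o['time_s'])
for n,c in (("top",(270,190)),("scene",(320,215))):
  im=ctrl.camera(n); print(n,proj(n,o['ee_pos']))
  print([(np.round(d["position"],1),round(d["conf"],2)) for d in ctrl.mark_of(n,"press_pad")[:2]])
  cv2.imwrite(f"pics/{n}1c.png",cv2.resize(im[c[1]-75:c[1]+75,c[0]-100:c[0]+100],None,fx=4,fy=4,interpolation=cv2.INTER_CUBIC))
E
```

```text
[0.53110157 0.10944148 0.06748276] 3.6167
top [276.17633379 238.09190831]
[]
scene [341.58606757 222.51743297]
[(array([234.7, 338.9]), 0.84)]
```

View pics/scene1c.png

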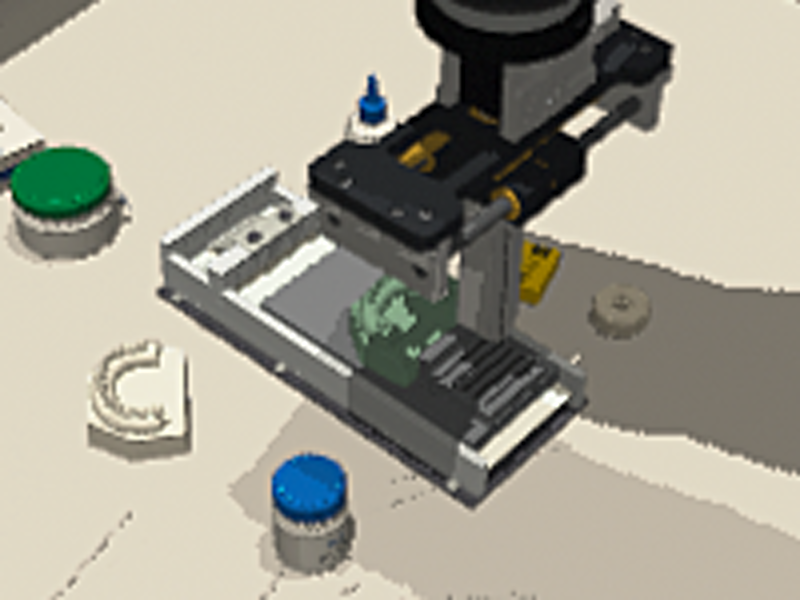

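View pics/top1c.png

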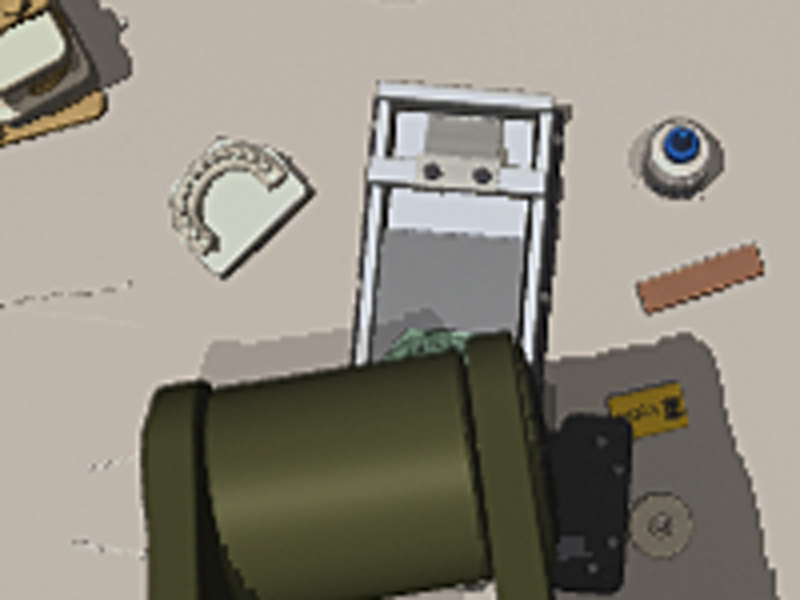

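Emit:
{"name": "carry_out", "arguments": {
  "deltas": [
    {"x":0,"y":0,"z":0.5,"wx":0,"wy":0,"wz":0,"jaw":0},
    {"x":0,"y":0,"z":0.5,"wx":0,"wy":0,"wz":0,"jaw":0},
    {"x":0,"y":0,"z":0.3,"wx":0,"wy":0,"wz":0,"jaw":0},
    {"x":0,"y":0,"z":0,"wx":0,"wy":0,"wz":0,"jaw":0},
    {"x":0,"y":0,"z":0,"wx":0,"wy":0,"wz":0,"jaw":0}
  ]
}}

```text
time_s: 4.23
ee_pos: [0.5314, 0.1087, 0.0411]
eef_rot: [-3.141, -0.001, 3.047]
force: [-3.3, -0.2, 6.7]
grip_width: 0.0005
```

Emit:
{"name": "carry_out", "arguments": {
  "deltas": [
    {"x":0,"y":0,"z":0.1,"wx":0,"wy":0,"wz":0,"jaw":0},
    {"x":0,"y":0,"z":0.1,"wx":0,"wy":0,"wz":0,"jaw":0},
    {"x":0,"y":0,"z":0,"wx":0,"wy":0,"wz":0,"jaw":0},
    {"x":0,"y":0,"z":0,"wx":0,"wy":0,"wz":0,"jaw":0}
  ]
}}

```text
time_s: 4.57
ee_pos: [0.5316, 0.1087, 0.0377]
eef_rot: [-3.141, -0.001, 3.047]
force: [-2.9, -0.4, 9.2]
grip_width: 0.0004
```

Emit:
{"name": "carry_out", "arguments": {
  "deltas": [
    {"x":0,"y":0,"z":0.1,"wx":0,"wy":0,"wz":0,"jaw":0},
    {"x":0,"y":0,"z":0.1,"wx":0,"wy":0,"wz":0,"jaw":0},
    {"x":0,"y":0,"z":0,"wx":0,"wy":0,"wz":0,"jaw":0},
    {"x":0,"y":0,"z":0,"wx":0,"wy":0,"wz":0,"jaw":0}
  ]
}}

```text
time_s: 4.9
ee_pos: [0.5317, 0.1088, 0.034]
eef_rot: [-3.142, -0.0, 3.047]
force: [-5.7, -0.2, 12.4]
grip_width: 0.0005
```

Emit:
{"name": "carry_out", "arguments": {
  "deltas": [
    {"x":-0.15,"y":0,"z":0,"wx":0,"wy":0,"wz":0,"jaw":0},
    {"x":-0.15,"y":0,"z":0,"wx":0,"wy":0,"wz":0,"jaw":0},
    {"x":-0.15,"y":0,"z":0,"wx":0,"wy":0,"wz":0,"jaw":0},
    {"x":-0.15,"y":0,"z":0,"wx":0,"wy":0,"wz":0,"jaw":0}
  ]
}}

```text
time_s: 5.23
ee_pos: [0.5435, 0.1077, 0.034]
eef_rot: [3.142, -0.001, 3.047]
force: [-6.8, 0.4, 12.5]
grip_width: 0.0005
```

Emit:
{"name": "carry_out", "arguments": {
  "deltas": [
    {"x":-0.15,"y":0,"z":0,"wx":0,"wy":0,"wz":0,"jaw":0},
    {"x":-0.15,"y":0,"z":0,"wx":0,"wy":0,"wz":0,"jaw":0},
    {"x":-0.15,"y":0,"z":0,"wx":0,"wy":0,"wz":0,"jaw":0},
    {"x":-0.15,"y":0,"z":0,"wx":0,"wy":0,"wz":0,"jaw":0}
  ]
}}

```text
time_s: 5.57
ee_pos: [0.5554, 0.1066, 0.034]
eef_rot: [3.142, -0.001, 3.047]
force: [-7.1, 0.5, 12.7]
grip_width: 0.0005
```

```bash
cat > look.py <<'E'
import sys
from h import *
k=sys.argv[1]; ims=[]
for n,c in (("top",(285,165)),("scene",(305,205))):
  im=ctrl.camera(n)
  print(n,[(back(n,d["position"],.024).round(4),round(d["conf"],2)) for d in ctrl.mark_of(n,"carrier_nose")[:2]])
  ims.append(cv2.resize(im[c[1]-50:c[1]+60,c[0]-65:c[0]+65],None,fx=3,fy=3,interpolation=cv2.INTER_CUBIC))
cv2.imwrite(f"pics/look{k}.png",np.hstack(ims))
E
python3 look.py 1
```

```text
top [(array([0.6814, 0.098 , 0.024 ]), 0.95), (array([0.6787, 0.0931, 0.024 ]), 0.25)]
scene [(array([0.6765, 0.1014, 0.024 ]), 0.95)]
```

View pics/look1.png

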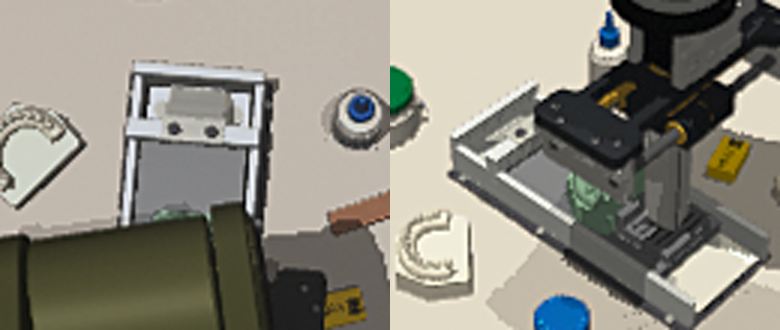

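The nose edge has reached the crossbar (left picture, about row 137), and the carrier moves along with the fingers. I'll keep pushing.

Emit:
{"name": "carry_out", "arguments": {
  "deltas": [
    {"x":-0.15,"y":0,"z":0,"wx":0,"wy":0,"wz":0,"jaw":0},
    {"x":-0.15,"y":0,"z":0,"wx":0,"wy":0,"wz":0,"jaw":0},
    {"x":-0.15,"y":0,"z":0,"wx":0,"wy":0,"wz":0,"jaw":0},
    {"x":-0.15,"y":0,"z":0,"wx":0,"wy":0,"wz":0,"jaw":0}
  ]
}}

```text
time_s: 6.1
ee_pos: [0.5674, 0.1055, 0.034]
eef_rot: [3.141, -0.001, 3.047]
force: [-5.9, 0.9, 12.9]
grip_width: 0.0003
```

Emit:
{"name": "carry_out", "arguments": {
  "deltas": [
    {"x":-0.15,"y":0,"z":0,"wx":0,"wy":0,"wz":0,"jaw":0},
    {"x":-0.15,"y":0,"z":0,"wx":0,"wy":0,"wz":0,"jaw":0},
    {"x":-0.15,"y":0,"z":0,"wx":0,"wy":0,"wz":0,"jaw":0},
    {"x":-0.15,"y":0,"z":0,"wx":0,"wy":0,"wz":0,"jaw":0}
  ]
}}

```text
time_s: 6.43
ee_pos: [0.5794, 0.1044, 0.0341]
eef_rot: [3.141, -0.001, 3.047]
force: [-6.0, 0.3, 11.5]
grip_width: 0.0004
```

Emit:
{"name": "carry_out", "arguments": {
  "deltas": [
    {"x":-0.15,"y":0,"z":0,"wx":0,"wy":0,"wz":0,"jaw":0},
    {"x":-0.15,"y":0,"z":0,"wx":0,"wy":0,"wz":0,"jaw":0},
    {"x":-0.15,"y":0,"z":0,"wx":0,"wy":0,"wz":0,"jaw":0}
  ]
}}

```text
time_s: 6.68
ee_pos: [0.5881, 0.1035, 0.034]
eef_rot: [3.142, -0.001, 3.047]
force: [-9.4, 1.3, 10.9]
grip_width: 0.0004
```

```bash
python3 look.py 2
```

```text
top [(array([0.7157, 0.0975, 0.024 ]), 0.71)]
scene [(array([0.7131, 0.0974, 0.024 ]), 0.6)]
```

View pics/look2.png

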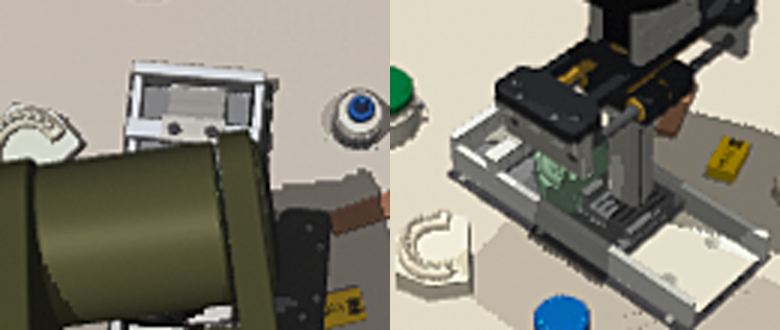

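The nose has passed under the leaf and is nearly at the stop. I'll push on until the force rises.

Emit:
{"name": "carry_out", "arguments": {
  "deltas": [
    {"x":-0.12,"y":0,"z":0,"wx":0,"wy":0,"wz":0,"jaw":0},
    {"x":-0.12,"y":0,"z":0,"wx":0,"wy":0,"wz":0,"jaw":0},
    {"x":0,"y":0,"z":0,"wx":0,"wy":0,"wz":0,"jaw":0}
  ]
}}

```text
time_s: 7.13
ee_pos: [0.5927, 0.103, 0.0338]
eef_rot: [-3.142, -0.002, 3.047]
force: [-8.4, 0.6, 11.8]
grip_width: 0.0003
```

Emit:
{"name": "carry_out", "arguments": {
  "deltas": [
    {"x":-0.12,"y":0,"z":0,"wx":0,"wy":0,"wz":0,"jaw":0},
    {"x":-0.12,"y":0,"z":0,"wx":0,"wy":0,"wz":0,"jaw":0},
    {"x":0,"y":0,"z":0,"wx":0,"wy":0,"wz":0,"jaw":0}
  ]
}}

```text
time_s: 7.38
ee_pos: [0.5974, 0.1026, 0.0338]
eef_rot: [-3.141, -0.002, 3.047]
force: [-8.5, 0.3, 12.6]
grip_width: 0.0006
```

Emit:
{"name": "carry_out", "arguments": {
  "deltas": [
    {"x":-0.12,"y":0,"z":0,"wx":0,"wy":0,"wz":0,"jaw":0},
    {"x":-0.12,"y":0,"z":0,"wx":0,"wy":0,"wz":0,"jaw":0},
    {"x":0,"y":0,"z":0,"wx":0,"wy":0,"wz":0,"jaw":0}
  ]
}}

```text
time_s: 7.63
ee_pos: [0.6023, 0.1021, 0.0337]
eef_rot: [-3.142, -0.002, 3.047]
force: [-6.0, -0.9, 10.3]
grip_width: 0.0004
```

```bash
python3 look.py 3
```

```text
top [(array([0.7191, 0.0886, 0.024 ]), 0.6)]
scene [(array([0.7204, 0.0953, 0.024 ]), 0.86)]
```

View pics/look3.png

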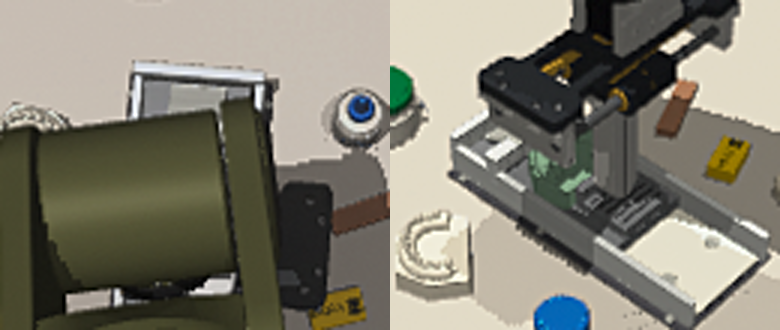

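Emit:
{"name": "carry_out", "arguments": {
  "deltas": [
    {"x":-0.1,"y":0,"z":0,"wx":0,"wy":0,"wz":0,"jaw":0},
    {"x":-0.05,"y":0,"z":0,"wx":0,"wy":0,"wz":0,"jaw":0},
    {"x":0,"y":0,"z":0,"wx":0,"wy":0,"wz":0,"jaw":0}
  ]
}}

```text
time_s: 8.08
ee_pos: [0.6026, 0.1022, 0.0333]
eef_rot: [-3.141, -0.009, 3.047]
force: [-25.6, 1.4, 21.1]
grip_width: 0.0006
```

Emit:
{"name": "carry_out", "arguments": {
  "deltas": [
    {"x":-0.05,"y":0,"z":0,"wx":0,"wy":0,"wz":0,"jaw":0},
    {"x":-0.05,"y":0,"z":0,"wx":0,"wy":0,"wz":0,"jaw":0},
    {"x":0,"y":0,"z":0,"wx":0,"wy":0,"wz":0,"jaw":0}
  ]
}}

```text
time_s: 8.33
ee_pos: [0.6027, 0.1021, 0.0329]
eef_rot: [-3.14, -0.013, 3.047]
force: [-39.6, 2.3, 28.2]
grip_width: 0.0003
```

Emit:
{"name": "carry_out", "arguments": {
  "deltas": [
    {"x":0.15,"y":0,"z":0,"wx":0,"wy":0,"wz":0,"jaw":0},
    {"x":0,"y":0,"z":0,"wx":0,"wy":0,"wz":0,"jaw":0},
    {"x":0,"y":0,"z":0,"wx":0,"wy":0,"wz":0,"jaw":0}
  ]
}}

```text
time_s: 8.58
ee_pos: [0.6026, 0.1021, 0.033]
eef_rot: [-3.141, -0.006, 3.047]
force: [-16.2, 1.6, 11.4]
grip_width: 0.0005
```

Emit:
{"name": "carry_out", "arguments": {
  "deltas": [
    {"x":0.04,"y":0,"z":-0.1,"wx":0,"wy":0,"wz":0,"jaw":0},
    {"x":0.02,"y":0,"z":-0.1,"wx":0,"wy":0,"wz":0,"jaw":0},
    {"x":0,"y":0,"z":-0.1,"wx":0,"wy":0,"wz":0,"jaw":0},
    {"x":0,"y":0,"z":0,"wx":0,"wy":0,"wz":0,"jaw":0}
  ]
}}

```text
time_s: 8.92
ee_pos: [0.6031, 0.1019, 0.0392]
eef_rot: [-3.141, -0.002, 3.047]
force: [-4.8, 0.9, -1.4]
grip_width: 0.0007
```

Emit:
{"name": "carry_out", "arguments": {
  "deltas": [
    {"x":0.06,"y":0,"z":0,"wx":0,"wy":0,"wz":0,"jaw":0},
    {"x":0.05,"y":0,"z":-0.1,"wx":0,"wy":0,"wz":0,"jaw":0},
    {"x":0.03,"y":0,"z":-0.2,"wx":0,"wy":0,"wz":0,"jaw":0},
    {"x":0,"y":0,"z":-0.5,"wx":0,"wy":0,"wz":0,"jaw":0},
    {"x":0,"y":0,"z":-1,"wx":0,"wy":0,"wz":0,"jaw":0},
    {"x":0,"y":0,"z":-1,"wx":0,"wy":0,"wz":0,"jaw":0},
    {"x":0,"y":0,"z":-1,"wx":0,"wy":0,"wz":0,"jaw":0},
    {"x":0,"y":0,"z":-1,"wx":0,"wy":0,"wz":0,"jaw":0}
  ]
}}

```text
time_s: 9.58
ee_pos: [0.6011, 0.1021, 0.1377]
eef_rot: [3.141, 0.002, 3.047]
force: [-0.3, -0.1, -0.2]
grip_width: 0.0005
```

Emit:
{"name": "carry_out", "arguments": {
  "deltas": [
    {"x":1,"y":1,"z":0,"wx":0,"wy":0,"wz":0,"jaw":0},
    {"x":1,"y":1,"z":0,"wx":0,"wy":0,"wz":0,"jaw":0},
    {"x":1,"y":1,"z":0,"wx":0,"wy":0,"wz":0,"jaw":0},
    {"x":1,"y":1,"z":0,"wx":0,"wy":0,"wz":0,"jaw":0},
    {"x":1,"y":1,"z":0,"wx":0,"wy":0,"wz":0,"jaw":0},
    {"x":1,"y":1,"z":0,"wx":0,"wy":0,"wz":0,"jaw":0},
    {"x":1,"y":1,"z":0,"wx":0,"wy":0,"wz":0,"jaw":0},
    {"x":1,"y":1,"z":0,"wx":0,"wy":0,"wz":0,"jaw":0},
    {"x":1,"y":1,"z":0,"wx":0,"wy":0,"wz":0,"jaw":0},
    {"x":1,"y":1,"z":0,"wx":0,"wy":0,"wz":0,"jaw":0},
    {"x":0,"y":0,"z":0,"wx":0,"wy":0,"wz":0,"jaw":0}
  ]
}}

```text
time_s: 10.5
ee_pos: [0.4185, 0.3231, 0.1367]
eef_rot: [3.14, 0.001, 3.05]
force: [-1.0, -0.4, 0.6]
grip_width: 0.0002
```

```bash
python3 look.py 4
python3 - <<'E'
from h import *
im=ctrl.camera("top");c=(270,190)
cv2.imwrite("pics/top4c.png",cv2.resize(im[c[1]-75:c[1]+75,c[0]-100:c[0]+100],None,fx=4,fy=4,interpolation=cv2.INTER_CUBIC))
E
```

```text
top [(array([0.7182, 0.0841, 0.024 ]), 0.85)]
scene [(array([0.7174, 0.0906, 0.024 ]), 0.75)]
```

View pics/top4c.png

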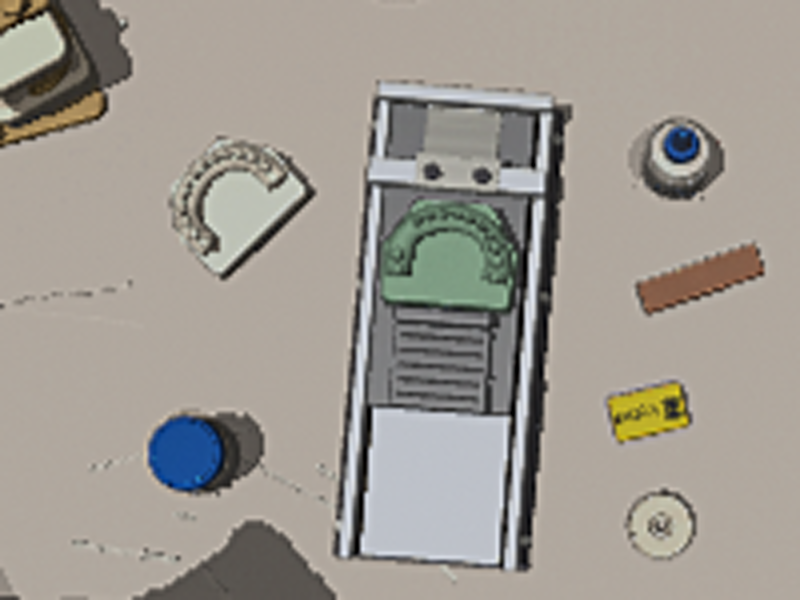

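View pics/look4.png

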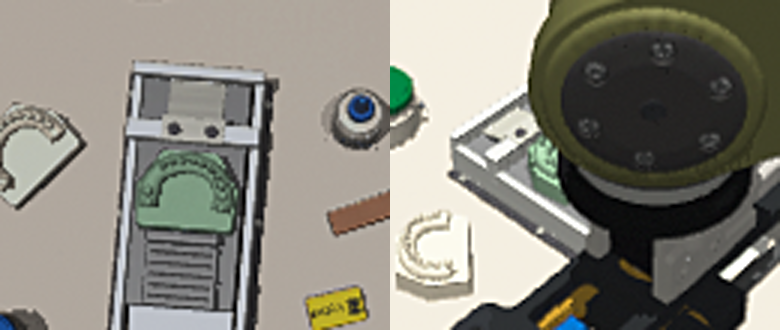

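```bash
python3 - <<'E'
from h import *
for xy in ((441,410),(390,406),(488,413)):
  for z in (.036,.042):
    b=back("top",(xy[1]/4+115,xy[0]/4+170),z)-[.6119,.0993,0]; c,s=np.cos(-.094),np.sin(-.094)
    print(xy,z,(b[0]*c+b[1]*s).round(4),"home = -0.041")
E
```

```text
(441, 410) 0.036 -0.0416 home = -0.041
(441, 410) 0.042 -0.0419 home = -0.041
(390, 406) 0.036 -0.0413 home = -0.041
(390, 406) 0.042 -0.0417 home = -0.041
(488, 413) 0.036 -0.0414 home = -0.041
(488, 413) 0.042 -0.0418 home = -0.041
```

Rear edge at −41.5 mm against −41 mm for home, so the nose is within 1 mm of the stop.

```bash
python3 -c "
from station import ctrl
print(ctrl.hand_in())"
```

```text
the job is handed in; nothing more can be done
None
```

I loaded the carrier into its dock and handed the job in at about 11 s; the hand-in gives no verdict.

With the fingers closed, I pressed the pad down about 8 mm (12–13 N). I then pushed the carrier about 62 mm along the channel, under the crossbar and the leaf. When the fingers reached the rib, the push rose to 40 N without further movement, so I took the carrier to be against the stop. I eased off the load, lifted the fingers straight up and moved clear.

**Last checks**
- **Carrier home:** in the last top picture its rear edge measures dock x = −41.5 mm, against −41 mm when fully home. That puts the nose about 0.5 mm from the stop, and no gap shows there.
- **Leaf and crossbar:** the nose lies under both. I could not measure the leaf's bend or the nose's height directly.
- **Bystanders:** none shows any movement in the top picture.
- **Force:** it is near zero with the arm clear.

**Disagreements**
- **Cameras:** the two disagreed by about 5 mm on positions at the start. I relied more on the top view, and the finger position at the stop agreed with it to about 1 mm.
- **Finger release:** during the lift there was a brief upward drag of about 1.4 N on the rib. It did not shift the carrier visibly.
- **Move calls:** the first two were refused because some fields were missing. They caused no motion.

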